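Move three oil samples on by one test station

ROBOT

A 6-joint arm with a two-finger parallel gripper is mounted at the origin on the work surface. World frame = base frame: x ahead of the robot, y to its left, z up, the work surface at z = 0. Lengths are in m, angles in rad, forces in N, time in s.
With the tool pointing down it reaches from about 0.225 to 0.875 m from the base axis. Payload 3.4 kg.
Tool frame: the origin (TCP) lies on the centre line of the jaws, within the pads' length; the fingertips stand 14 mm ahead of it and the grasp point (between the pads) lies 5 mm behind it; z points along the fingers, y is the line along which they close (so a half turn about z gives the same grasp; the last joint's range is limited). The gripper opens to 85 mm and grips with 20 to 120 N. Pads are 22 mm wide; open, the fingers measure 114 mm over their backs; the gripper's body (76 mm by 85 mm) begins 54 mm behind the grasp point. The pads swing forward as they close: fully open they stand 13 mm farther back than shut.
Start: joints at [-1.384, 0.276, 1.505, -0, 1.361, -0.121], TCP at [0.174, -0.548, 0.245] pointing down, gripper open.
Joint ranges: [-2.89, 2.89], [-0.75, 2.08], [0.22, 2.7], [-1.18, 4.32], [0.11, 2.71], [-2.7, 2.7]. Speed limits (rad/s): [2.57, 2.57, 3.14, 3.14, 3.14, 3.14].

INTERFACE

Orientations are given as a unit quaternion [w, x, y, z].
In Python, from rig import manip, eyes gives the robot as it stands.
- The arm moves only by the shell command python3 -m creep 'ROWS' [FORCE]. ROWS is JSON, a list of rows, each a list of 5 numbers: the opening, from 0 (shut) to 1 (fully open), then the shift along the tool's x, y, z normalised to -1 to 1, where 1 is 0.5 m, then the turn about the tool's z normalised to -1 to 1, where 1 is 360 degrees. In form: [[fingers, dx, dy, dz, spin], ...]. A call has 1 to 10 rows; each row is the pose to reach, as a shift and turn from the pose commanded when the call began, along the tool's axes at that moment, turning the shorter way round; what a row does not reach only later rows make up. A row lasts 1/10 s, in which the tool goes at most 50 mm and 8.59 degrees, less where a joint would pass 70% of its speed; a pose out of reach is approached as far as the arm can. A call with a number of a shift or a turn outside -1 to 1 is refused whole. A call with a gripper value outside its range is refused whole. The fingers move at their own pace and stop on an object; FORCE is the grip in N (left out, the last holds). Time passes only in rows, so rows that repeat a pose let the fingers close. It gives the time, the measured TCP pose, the force, the opening and the grip force at its end, in the units of the state.
- manip.get_state(): the state, without advancing time (a new reading comes with each control period).
- eyes.get_image(name): name is "scene" or "side" or "wrist"; returns a dict with "frame" (400x640x3 uint8, red, green, blue), "fx", "fy", "cx", "cy" (pixels), "R" (3x3) and "t" (3): a world point X has camera coordinates R X + t. Camera axes: x right, y down, z forward; pixel columns grow to the right and rows downward; lengths in m; the calibration is good to about 2 mm. The wrist camera is an equidistant fisheye: a pixel r from the principal point sees the ray r / f radians off the axis. A picture is of the moment at which its call begins. There is no depth.
- manip.sign_off(): hands the job in; it is judged then, once.
Trained networks look in the newest picture that a camera, given by its name, has taken for a name from the list of things; names that differ only in an ending like _2 or _b are one class to them, and where a whole thing is asked for, a point or a joint stands for the part that bears it (a point fixed in the world has none). Each returns a list of dicts, best first, with "confidence" (0 to 1); they miss things now and then, are a little off and sometimes report something else, mostly with a low value. They report only what shows in the picture. A call takes as long as a camera call.
- eyes.regions_of(camera, label): "mask" (400x640 bool, what is visible of it) and "bbox" ([left, top, right, bottom] in pixels, round what is visible of it).
- eyes.place_of(camera, label): "centre" ([column, row] in pixels: a listed point, or the origin of a listed thing).
The state is a dict: "clock": time; "qpos": joint angles; "qd": joint speeds; "effort": joint torques, N m; "position": TCP position; "ee_rot": TCP orientation; "contact_force": force on the tool from outside, world axes, zero at the start; "moment": the same for the moment, N m; "width": finger opening in m; "gripper_force": force on a finger pad.
Only numpy, scipy, OpenCV 4.12 (cv2) and the standard library are available. Lean on these libraries where they do the work, as an engineer would, in place of code of your own. Each camera call takes 0.05 s, during which the arm holds its last target. There are 200 camera calls.

TASK

Move the three oil samples on to their next station: the squat jar (now on the cork trivet) to the pan of the scale, the amber bottle (now on the scale) to the plate of the magnetic stirrer, and the rectangular tin (now on the stirrer) to the cork trivet. Every station is taken, so on the way stand one sample upright on the empty steel drip dish and let go of it. Set each one down without dropping it, upright and in the middle of its station (within about 15 mm), let none of them tip over, and leave the beaker, the brass weight and the rubber stopper where they are.

Things in the scene. Friction and masses are not known exactly. Their poses are not given: they have to be found in the camera images.
- jar: Sample: squat round pot, white plastic with a black screw lid of the same width; 53 mm diameter, 58 mm high in all (lid from 41 mm up), 0.14 to 0.28 kg. Origin at the centre of its underside, z up. Starts on the cork trivet.
- bottle: Sample: amber glass bottle, closed; round body 48 mm diameter, straight up to 62 mm height, then a shoulder and a narrow neck with a black cap of 29 mm diameter; 94 mm high in all, 0.15 to 0.31 kg. Origin at the centre of its underside, z up. Starts on the pan of the scale.
- tin: Sample: upright rectangular bare-metal tin, 56 mm (its x) by 34 mm (its y), 72 mm high, with a small round screw cap (22 mm diameter, reaching 85 mm height) set 12 mm off centre towards its +x; 0.15 to 0.31 kg. Origin at the centre of its underside, z up; it may stand turned to any yaw. Starts on the stirrer.
- scale: Fixed to the bench, its place on the bench varies. Small flat bench scale, grey, 130 x 108 mm, with a round steel pan of 88 mm diameter whose flat top lies 24 mm above the bench, and a display strip on the robot's side (the body reaches 87 mm from the pan's centre towards its -x, 43 mm towards +x). Origin at bench level under the centre of the pan, z up.
- stirrer: Fixed to the bench, its place on the bench varies. Magnetic stirrer, white square housing 116 x 116 mm, 36 mm high, with a round white plate of 94 mm diameter in the middle whose flat top lies 40 mm above the bench; a black knob on its -x side. Origin at bench level under the centre of the plate, z up.
- trivet: Fixed to the bench, its place on the bench varies. Plain round cork trivet, 100 mm diameter, flat top 18 mm above the bench. Origin at bench level under its centre, z up.
- dish: Fixed to the bench, its place on the bench varies. Shallow round steel drip dish, the free spot, empty at the start; 124 mm outer diameter, floor 4 mm above the bench and about 110 mm wide, rim 9 mm high. Origin at bench level under its centre, z up.
- beaker: Bystander, loose: small clear glass beaker, 52 mm diameter, 60 mm high, open at the top. Origin at the centre of its underside. Leave it where it stands.
- weight: Bystander, loose: brass calibration weight with a knob, 28 mm diameter, 40 mm high. Origin at the centre of its underside. Leave it where it stands.
- stopper: Bystander, loose: dark rubber stopper, 40 mm diameter at the top, 30 mm high. Origin at the centre of its underside. Leave it where it stands.

How it is judged:
On the way:
1. one of the three samples has been stood upright on the steel drip dish and let go (((horizontal distance between jar and dish below 0.045 m and z of jar in the frame of dish below 0.01 m and contact force between the fingers and jar below 0.2 N and angle between jar's own z axis and vertical below 0.1 rad and linear speed of jar below 0.03 m/s) or (horizontal distance between bottle and dish below 0.045 m and z of bottle in the frame of dish below 0.01 m and contact force between the fingers and bottle below 0.2 N and angle between bottle's own z axis and vertical below 0.1 rad and linear speed of bottle below 0.03 m/s) or (horizontal distance between tin and dish below 0.045 m and z of tin in the frame of dish below 0.01 m and contact force between the fingers and tin below 0.2 N and angle between tin's own z axis and vertical below 0.1 rad and linear speed of tin below 0.03 m/s))), for 0.2 s.
At the end, for the whole second after the job is handed in: The jar stands on the scale's pan, the bottle on the stirrer's plate and the tin on the cork trivet, each within 15 mm of the middle, upright (within 0.1 rad), resting on the surface (height within 5 mm) and still (horizontal distance between jar and scale below 0.015 m and z of jar in the frame of scale between 0.02 and 0.029 m and angular speed of each of jar, bottle, tin below 0.2 rad/s and angle between each of jar, bottle, tin's own z axis and vertical below 0.1 rad and linear speed of each of jar, bottle, tin below 0.03 m/s and horizontal distance between bottle and stirrer below 0.015 m and z of bottle in the frame of stirrer between 0.036 and 0.045 m and horizontal distance between tin and trivet below 0.015 m and z of tin in the frame of trivet between 0.014 and 0.023 m); the robot touches nothing.
It fails at once if a sample tips over (leans more than 45 degrees) (angle between any of jar, bottle, tin's own z axis and vertical above 0.785 rad).
It fails at once if a sample is dropped or thrown (faster than 0.6 m/s with no finger on it, a fall of about 20 mm) ((linear speed of jar above 0.6 m/s and contact force between the fingers and jar below 0.2 N) or (linear speed of bottle above 0.6 m/s and contact force between the fingers and bottle below 0.2 N) or (linear speed of tin above 0.6 m/s and contact force between the fingers and tin below 0.2 N)).
It fails at once if the beaker, the brass weight or the rubber stopper is shifted by more than 25 mm or knocked over (distance of any of beaker, weight, stopper from where it was at the start of the episode above 0.025 m or angle between any of beaker, weight, stopper's own z axis and vertical above 0.6 rad).
It also fails if it takes over 104 s, if anything falls off the work surface, if the arm or the gripper's body presses on something with over 40 N, if the wrist force passes 120 N, or if a joint passes its speed limit or range.

## Working session

There is one attempt and no reset: what is moved stays moved. The work goes in short steps, Python scripts to look and compute and a shell command to move; the robot and the scene stay as the last step left them, time stands still between calls to the robot, and variables do not carry over. Pictures are saved under pics/ and viewed, at most 14 in all, crops included, and the job is handed in when it is done.

```bash
mkdir -p pics; ls; python3 - <<'E'
from rig import manip, eyes
import cv2
s=manip.get_state();print({k:s[k] for k in("clock","position","ee_rot","width")})
for n in("scene","side"):
    d=eyes.get_image(n);cv2.imwrite(f"pics/{n}0.png",d["frame"][:,:,::-1])
    print(n,d["fx"],d["cx"],d["cy"],d["R"],d["t"])
    for l in "jar bottle tin scale stirrer trivet dish beaker weight stopper".split():
        p=eyes.place_of(n,l);r=eyes.regions_of(n,l)
        print(l,[(q["centre"],round(q["confidence"],2)) for q in p[:2]],[(q["bbox"],round(q["confidence"],2)) for q in r[:2]])
E
```

```text
pics
{'clock': 0.0, 'position': array([ 0.17411615, -0.54748255,  0.24445833]), 'ee_rot': array([-9.00328044e-04,  9.88176078e-01,  1.53320669e-01, -2.99149019e-05]), 'width': 0.08554187650963567}
scene 389.21583255848986 309.6144738096793 200.86321232654467 [[ 0.31402016  0.94941009 -0.00343844]
 [ 0.53549588 -0.18010509 -0.82510988]
 [-0.78398693  0.25725986 -0.56496182]] [-0.14999773 -0.21311031  1.2334952 ]
jar [([167.7, 225.8], 0.73), ([261.0, 216.3], 0.68)] [([246.7, 188.8, 275.4, 224.3], 0.73)]
bottle [([168.3, 280.3], 0.79), ([334.8, 198.5], 0.59)] [([144.9, 235.3, 184.4, 289.1], 0.6)]
tin [([381.7, 233.3], 0.61)] [([366.8, 192.9, 402.5, 239.5], 0.64)]
scale [([176.4, 287.2], 0.94), ([380.9, 231.0], 0.59)] [([141.0, 245.4, 207.8, 313.1], 0.75)]
stirrer [([379.8, 244.9], 0.68), ([169.8, 282.5], 0.43)] [([343.8, 213.6, 416.0, 269.9], 0.91), ([330.3, 185.3, 344.2, 203.1], 0.53)]
trivet [([261.9, 220.5], 0.61)] [([242.1, 202.5, 286.7, 235.6], 0.8)]
dish [([420.8, 196.8], 0.61)] [([398.8, 181.4, 449.5, 217.8], 0.79)]
beaker [([176.2, 287.0], 0.71), ([282.0, 274.3], 0.6)] [([266.9,
[... 496 characters left out ...]
.78), ([263.9, 226.5], 0.59)] [([350.8, 106.0, 368.7, 147.7], 0.65)]
tin [([266.4, 213.5], 0.97), ([256.7, 311.2], 0.3)] [([247.9, 182.4, 278.5, 218.0], 0.69)]
scale [([357.5, 149.3], 0.61)] [([335.1, 137.2, 392.9, 165.4], 0.76)]
stirrer [([264.6, 229.0], 0.78), ([257.1, 308.9], 0.41)] [([228.7, 200.1, 297.6, 251.0], 0.69)]
trivet [([372.0, 208.1], 0.83), ([337.9, 255.6], 0.15)] [([348.6, 188.8, 390.0, 218.8], 0.57)]
dish [([256.0, 310.9], 0.6)] [([221.3, 280.1, 285.2, 336.2], 0.63)]
beaker [([315.4, 180.7], 0.67)] [([303.8, 154.3, 325.6, 184.0], 0.6)]
weight [([418.7, 166.9], 0.67)] [([414.8, 154.9, 422.0, 168.0], 0.46)]
stopper [([341.5, 256.9], 0.8)] [([334.3, 241.0, 347.5, 266.5], 0.85)]
```

```bash
cat > h.py <<'E'
import numpy as np
def tri(dS,pS,dT,pT):
    A=[];b=[]
    for d,p in((dS,pS),(dT,pT)):
        R=np.array(d["R"]);t=np.array(d["t"])
        for i,(f,c) in enumerate(((d["fx"],d["cx"]),(d["fy"],d["cy"]))):
            u=(p[i]-c)/f
            A.append(R[i]-u*R[2]);b.append(u*t[2]-t[i])
    x,r,_,_=np.linalg.lstsq(np.array(A),np.array(b),rcond=None)
    return x,np.sqrt(r)
def plane(d,p,z):
    R=np.array(d["R"]);t=np.array(d["t"])
    ray=R.T@np.array([(p[0]-d["cx"])/d["fx"],(p[1]-d["cy"])/d["fy"],1]);o=-R.T@t
    return o+ray*(z-o[2])/ray[2]
E
python3 - <<'E'
from rig import eyes
from h import *
S=eyes.get_image("scene");T=eyes.get_image("side")
P=dict(jar=((261,216.3),(368.5,199.2)),bottle=((168.3,280.3),(359.4,137.1)),tin=((381.7,233.3),(266.4,213.5)),scale=((176.4,287.2),(357.5,149.3)),stirrer=((379.8,244.9),(264.6,229)),trivet=((261.9,220.5),(372,208.1)),dish=((420.8,196.8),(256,310.9)),beaker=((282,274.3),(315.4,180.7)),weight=((165.4,226.5),(418.7,166.9)),stopper=((337.5,198.5),(341.5,256.9)))
for k,(a,b) in P.items():
    x,r=tri(S,a,T,b);print(k,x.round(3),r.round(4))
E
```

```text
jar [ 0.454 -0.102  0.018] [0.0018]
bottle [ 0.598 -0.298  0.031] [0.0026]
tin [0.611 0.1   0.041] [0.0059]
scale [ 0.593 -0.287  0.001] [0.0029]
stirrer [0.606 0.108 0.003] [0.002]
trivet [ 0.442 -0.099 -0.003] [0.001]
dish [0.48  0.282 0.002] [0.005]
beaker [ 0.614 -0.102 -0.002] [0.0035]
weight [ 0.413 -0.301  0.008] [0.0021]
stopper [0.42  0.085 0.005] [0.0064]
```

View pics/scene0.png

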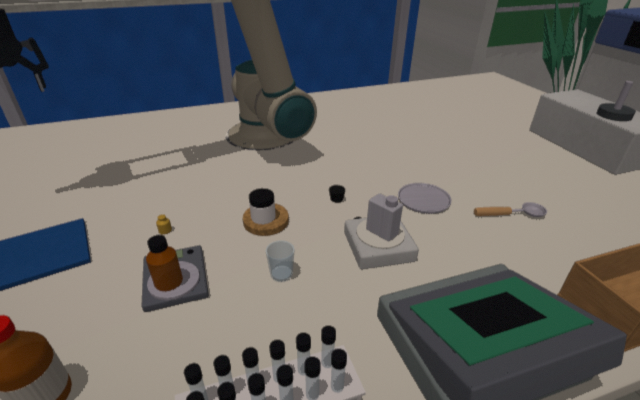

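View pics/side0.png

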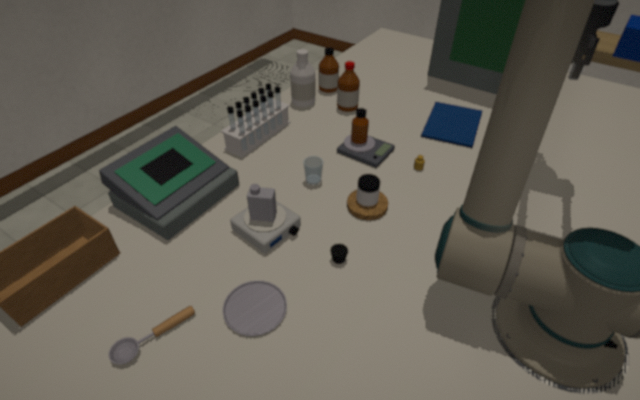

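Scene view: jar on trivet (262,208), bottle on scale (165,265), tin on stirrer (384,218), dish empty (425,197), beaker (281,260), weight (164,225), stopper (337,193). Side view agrees. Next I move over the workspace for wrist views.

```bash
cat >> h.py <<'E'
from scipy.spatial.transform import Rotation as Ro
def rot(q): return Ro.from_quat([q[1],q[2],q[3],q[0]])
def go(s,target,yaw=None):
    """shift (units of .5 m) in tool axes and spin (turns) to reach target with tool-x yaw (deg)"""
    R=rot(s["ee_rot"]).as_matrix()
    y0=np.degrees(np.arctan2(R[1,0],R[0,0]))
    sp=0 if yaw is None else -((yaw-y0+180)%360-180)/360
    return np.round(R.T@(np.array(target)-s["position"])/.5,4), round(sp,4), round(y0,2)
def ray(d,p,wrist):
    R=np.array(d["R"]);t=np.array(d["t"]);o=-R.T@t
    x=(p[0]-d["cx"])/d["fx"];y=(p[1]-d["cy"])/d["fy"]
    if wrist:
        r=np.hypot(x,y);k=np.sinc(r/np.pi);v=np.array([x*k,y*k,np.cos(r)])
    else: v=np.array([x,y,1.]);v/=np.linalg.norm(v)
    return o,R.T@v
def onz(o,v,z): return o+v*(z-o[2])/v[2]
def meet(rays):
    M=sum(np.eye(3)-np.outer(v,v) for o,v in rays);b=sum((np.eye(3)-np.outer(v,v))@o for o,v in rays)
    x=np.linalg.solve(M,b);return x,max(np.linalg.norm(np.cross(v,x-o)) for o,v in rays)
def proj(d,X,wrist):
    c=(np.array(d["R"])@np.array(X).T).T+np.array(d["t"])
    if wrist:
        h=np.hypot(c[:,0],c[:,1]);th=np.arctan2(h,c[:,2]);m=c[:,:2]/h[:,None]*th[:,None]
    else: m=c[:,:2]/c[:,2:]
    return m*[d["fx"],d["fy"]]+[d["cx"],d["cy"]]
E
python3 - <<'E'
from rig import manip
from h import *
s=manip.get_state();print(go(s,[.5,-.2,.33],0))
E
```

```text
(array([ 0.8318, -0.4659, -0.1694]), np.float64(0.049), np.float64(17.64))
```

```bash
python3 -m creep '[[1,0.832,-0.466,-0.17,0.049],[1,0.832,-0.466,-0.17,0.049],[1,0.832,-0.466,-0.17,0.049],[1,0.832,-0.466,-0.17,0.049],[1,0.832,-0.466,-0.17,0.049],[1,0.832,-0.466,-0.17,0.049],[1,0.832,-0.466,-0.17,0.049],[1,0.832,-0.466,-0.17,0.049],[1,0.832,-0.466,-0.17,0.049],[1,0.832,-0.466,-0.17,0.049]]' 30
python3 - <<'E'
from rig import manip, eyes
from h import *
import cv2,pickle
d=eyes.get_image("wrist");cv2.imwrite("pics/w1.png",d["frame"][:,:,::-1]);R=np.array(d["R"])
print(d["fx"],d["cx"],d["cy"],R.round(3),-R.T@d["t"])
out={}
for l in "jar bottle tin scale stirrer trivet dish".split():
    p=eyes.place_of("wrist",l);r=eyes.regions_of("wrist",l);out[l]=(p,r)
    print(l,[(q["centre"],round(q["confidence"],2)) for q in p[:2]],[(q["bbox"],round(q["confidence"],2)) for q in r[:2]])
pickle.dump((d,out),open("w1.pkl","wb"))
s=manip.get_state();print(s["position"],go(s,[.55,.13,.33],0))
E
```

```text
clock: 3.2
position: [0.5018, -0.1975, 0.3311]
ee_rot: [0.0, 1.0, 0.001, 0.001]
contact_force: [-0.8, -0.6, 0.4]
width: 0.0854
gripper_force: 0.0
309.70691628693146 318.6994519030869 200.28764555169016 [[ 0.002 -1.    -0.001]
 [-0.959 -0.002  0.282]
 [-0.282 -0.    -0.959]] [ 0.57332399 -0.19880355  0.45886381]
jar [([253.6, 192.6], 0.87)] [([226.2, 174.8, 273.2, 220.4], 0.9)]
bottle [([390.7, 100.7], 0.84)] [([375.0, 77.2, 421.3, 114.8], 0.9)]
tin [([121.4, 102.3], 0.78), ([251.3, 81.3], 0.7)] [([78.7, 81.6, 135.5, 124.4], 0.62)]
scale [([380.2, 97.6], 0.97)] [([342.4, 70.1, 420.2, 160.3], 0.62)]
stirrer [([139.1, 104.6], 0.65)] [([99.0, 64.6, 168.9, 149.7], 0.92)]
trivet [([251.4, 193.6], 0.9), ([124.2, 102.7], 0.57)] [([221.0, 161.9, 282.1, 226.1], 0.68)]
dish [([70.6, 175.4], 0.9)] [([52.1, 143.9, 93.1, 208.5], 0.93), ([376.6, 208.6, 395.4, 228.8], 0.67)]
[ 0.49982804 -0.20026086  0.33030195] (array([ 9.980e-02, -6.606e-01,  5.000e-04]), np.float64(-0.0001), np.float64(-0.05))
```

View pics/w1.png

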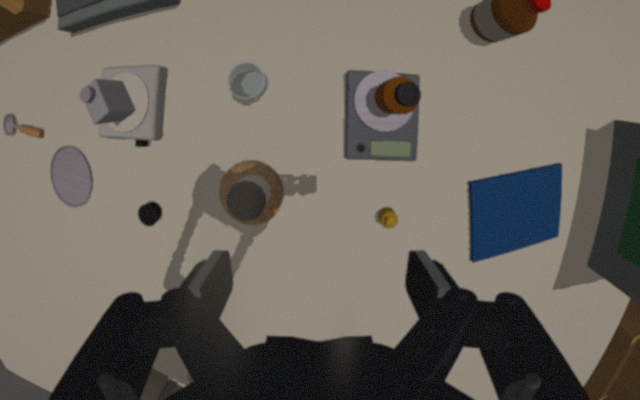

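Wrist view: scale pan (384,100) with bottle, trivet (252,192) with jar, tin (110,100) on stirrer, dish (70,176), stopper (150,213), weight (389,217), beaker (248,82). Second viewpoint.

```bash
python3 -m creep '[[1,0.06,-0.66,0,0],[1,0.06,-0.66,0,0],[1,0.06,-0.66,0,0],[1,0.06,-0.66,0,0],[1,0.06,-0.66,0,0],[1,0.06,-0.66,0,0],[1,0.06,-0.66,0,0],[1,0.06,-0.66,0,0]]'
python3 - <<'E'
from rig import manip, eyes
from h import *
import cv2,pickle
d=eyes.get_image("wrist");cv2.imwrite("pics/w2.png",d["frame"][:,:,::-1])
out={}
L="jar bottle tin scale stirrer trivet dish".split()
for l in L:
    out[l]=(eyes.place_of("wrist",l),eyes.regions_of("wrist",l))
pickle.dump((d,out),open("w2.pkl","wb"))
d1,o1=pickle.load(open("w1.pkl","rb"))
for l in L:
    print(l,[(q["centre"],round(q["confidence"],2)) for q in out[l][0][:2]],[(q["bbox"],round(q["confidence"],2)) for q in out[l][1][:2]])
    if out[l][0]:
        x,e=meet([ray(d1,o1[l][0][0]["centre"],1),ray(d,out[l][0][0]["centre"],1)]);print(x.round(4),e.round(4))
s=manip.get_state();print(s["position"])
E
```

```text
clock: 4.75
position: [0.53, 0.134, 0.3301]
ee_rot: [-0.001, 1.0, 0.003, 0.0]
contact_force: [0.7, -0.3, -0.0]
width: 0.0851
gripper_force: 0.0
jar [([465.0, 208.4], 0.58)] [([451.9, 193.1, 495.9, 238.8], 0.81)]
[ 0.4579 -0.1022  0.0199] 0.002
bottle [([564.0, 135.9], 0.65), ([340.7, 108.5], 0.34)] [([561.3, 124.9, 606.9, 156.3], 0.85)]
[ 0.5929 -0.3004  0.0216] 0.0014
tin [] [([321.9, 79.3, 370.1, 130.7], 0.56), ([429.4, 179.4, 483.5, 241.1], 0.43)]
scale [([550.1, 136.0], 0.76)] [([522.8, 109.4, 577.6, 186.7], 0.73)]
[ 0.5932 -0.29   -0.0064] 0.0035
stirrer [([341.5, 108.7], 0.56)] [([297.5, 64.2, 389.4, 160.5], 0.56)]
[ 0.6036  0.1003 -0.0072] 0.0022
trivet [([456.4, 209.4], 0.87)] [([429.6, 179.9, 484.5, 241.2], 0.8)]
[ 0.4513 -0.0948  0.0032] 0.0015
dish [([225.8, 187.0], 0.77)] [([189.9, 149.2, 264.9, 225.9], 0.85)]
[0.488  0.2779 0.0038] 0.0
[0.53009513 0.12991331 0.33031546]
```

View pics/w2.png

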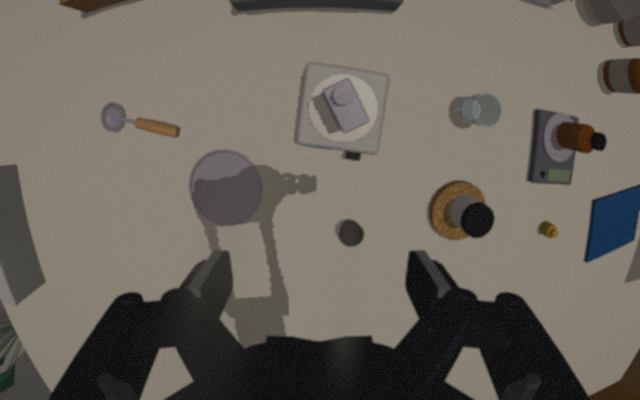

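```bash
cat > fit.py <<'E'
import cv2,pickle
from scipy.optimize import minimize
from h import *
a=np.linspace(0,2*np.pi,48,endpoint=False)
def cyl(r,z0,z1,cx=0): return np.vstack([np.c_[cx+r*np.cos(a),r*np.sin(a),0*a+z] for z in(z0,z1)])
def box(x0,x1,y0,y1,z0,z1): return np.array([[x,y,z] for x in(x0,x1) for y in(y0,y1) for z in(z0,z1)],float)
M=dict(jar=[cyl(.0265,0,.058)],bottle=[cyl(.024,0,.062),np.vstack([cyl(.024,.061,.062),cyl(.0145,.076,.094)])],
 tin=[box(-.028,.028,-.017,.017,0,.072),cyl(.011,.072,.085,.012)],trivet=[cyl(.05,0,.018)],
 dish=[np.vstack([cyl(.05,0,.001),cyl(.062,.008,.009)])],scale=[box(-.087,.043,-.054,.054,0,.02),cyl(.044,.02,.024)],
 stirrer=[box(-.058,.058,-.058,.058,0,.036),cyl(.047,.036,.04)])
def sil(d,w,parts,p):
    im=np.zeros((400,640),np.uint8);c,s=np.cos(p[3]),np.sin(p[3])
    for X in parts:
        Y=X@np.array([[c,s,0],[-s,c,0],[0,0,1]])+np.array(p[:3])
        u=proj(d,Y,w);cv2.fillConvexPoly(im,cv2.convexHull(np.round(u*16).astype(np.int32)),255,cv2.LINE_AA,4)
    return im/255.
def fit(views,label,p0,free,):
    """views: list of (d,wrist,mask,ignore)"""
    def cost(q):
        p=np.array(p0,float);p[free]+=q*np.array([.01,.01,.01,.2])[free];c=0
        for d,w,m,ig in views:
            s=sil(d,w,M[label],p);k=~ig
            c+=1-(np.minimum(s,m)*k).sum()/(np.maximum(s,m)*k).sum()
        return c/len(views)
    n=len(free);sx=np.vstack([np.zeros(n),np.eye(n)])
    r=minimize(cost,np.zeros(n),method="Nelder-Mead",options=dict(initial_simplex=sx-.3,xatol=.01,fatol=1e-4,maxiter=250))
    p=np.array(p0,float);p[free]+=r.x*np.array([.01,.01,.01,.2])[free];return p,r.fun
E
python3 - <<'E'
from rig import eyes
from fit import *
V=[]
L=list(M)
for n in("scene","side"):
    d=eyes.get_image(n);V.append((d,0,{l:eyes.regions_of(n,l) for l in L},n))
for k in("w1","w2"):
    d,o=pickle.load(open(k+".pkl","rb"));V.append((d,1,{l:o[l][1] for l in L},k))
pickle.dump(V,open("V.pkl","wb"))
P0=dict(jar=(.457,-.102,.018,0),bottle=(.594,-.299,.024,0),tin=(.607,.1,.04,.5),trivet=(.449,-.096,0,0),dish=(.485,.28,0,0),scale=(.593,-.288,0,0),stirrer=(.605,.105,0,0))
on=dict(trivet="jar",scale="bottle",stirrer="tin")
Z=np.zeros((400,640),bool)
for l in ["jar","bottle","tin","trivet","dish","scale","stirrer"]:
    vs=[];nm=[]
    for d,w,r,k in V:
        u=proj(d,np.array([P0[l][:3]]),w)[0]
        for c in r[l]:
            b=c["bbox"]
            if b[0]-15<u[0]<b[2]+15 and b[1]-15<u[1]<b[3]+15:
                ig=Z
                if l in on:
                    ig=sil(d,w,M[on[l]],P0[on[l]])>0; ig=cv2.dilate(ig.astype(np.uint8),np.ones((5,5)))>0
                vs.append((d,w,np.array(c["mask"],bool),ig));nm.append((k,int(c["mask"].sum())));break
    ys=[0,.6,1.2,-.6,-1.2] if l in("tin",) else [0]
    free=[0,1,2,3] if l in("tin","scale","stirrer") else [0,1,2]
    best=min((fit(vs,l,(*P0[l][:3],y),free) for y in ys),key=lambda t:t[1])
    P0[l]=tuple(best[0]);print(l,best[0].round(4),round(best[1],3),nm)
    for v,n in zip(vs,nm):
        g,f=fit([v],l,P0[l],[0,1]);print("   ",n,g[:2].round(4),round(f,3))
E
```

```text
jar [ 0.4579 -0.0997  0.0183  0.    ] 0.136 [('scene', 831), ('side', 606), ('w1', 1457), ('w2', 1381)]
    ('scene', 831) [ 0.4526 -0.0987] 0.096
    ('side', 606) [ 0.4631 -0.1006] 0.18
    ('w1', 1457) [ 0.4581 -0.1015] 0.131
    ('w2', 1381) [ 0.4581 -0.1009] 0.104
bottle [ 0.5979 -0.2972  0.0254  0.    ] 0.137 [('scene', 1497), ('side', 560), ('w1', 1385), ('w2', 1135)]
    ('scene', 1497) [ 0.5951 -0.2973] 0.105
    ('side', 560) [ 0.6011 -0.3001] 0.123
    ('w1', 1385) [ 0.5966 -0.2987] 0.113
    ('w2', 1135) [ 0.5963 -0.3008] 0.177
tin [0.6087 0.1037 0.0399 0.4778] 0.114 [('scene', 1376), ('side', 924), ('w1', 1849), ('w2', 1579)]
    ('scene', 1376) [0.6059 0.1056] 0.09
    ('side', 924) [0.6148 0.1019] 0.151
    ('w1', 1849) [0.6072 0.1028] 0.116
    ('w2', 1579) [0.6085 0.1033] 0.083
trivet [ 0.4533 -0.0943  0.0046  0.    ] 0.162 [('scene', 738), ('side', 752), ('w1', 1638), ('w2', 1550)]
    ('scene', 738) [ 0.4511 -0.094 ] 0.172
    ('side', 752) [ 0.4551 -0.0935] 0.118
    ('w1', 1638) [ 0.4527 -0.0951] 0.199
    ('w2', 1550) [ 0.4535 -0.0951] 0.118
dish [ 0.487   0.2801 -0.0009  0.    ] 0.059 [('scene', 1283), ('side', 2812), ('w1', 2057), ('w2', 4459)]
    ('scene', 1283) [0.4865 0.2821] 0.058
    ('side', 2812) [0.4895 0.2798] 0.048
    ('w1', 2057) [0.4864 0.2787] 0.045
    ('w2', 4459) [0.486  0.2807] 0.052
scale [ 0.5903 -0.2911  0.0029 -0.0204] 0.124 [('scene', 2293), ('side', 1115), ('w1', 5112), ('w2', 2648)]
    ('scene', 2293) [ 0.5888 -0.2892] 0.132
    ('side', 1115) [ 0.5937 -0.2914] 0.136
    ('w1', 5112) [ 0.5918 -0.2916] 0.089
    ('w2', 2648) [ 0.5915 -0.293 ] 0.102
stirrer [ 0.6052  0.1038  0.0052 -0.155 ] 0.125 [('scene', 2301), ('side', 1924), ('w1', 3438), ('w2', 5462)]
    ('scene', 2301) [0.6041 0.1048] 0.126
    ('side', 1924) [0.6088 0.1018] 0.126
    ('w1', 3438) [0.6056 0.1049] 0.112
    ('w2', 5462) [0.6053 0.1026] 0.119
```

```bash
python3 - <<'E'
from rig import manip
from h import *
s=manip.get_state();print(go(s,[.608,.1035,.18],27.4));print(go(s,[.608,.1035,.082],27.4))
E
```

```text
(array([0.1558, 0.0531, 0.3005]), np.float64(-0.0761), np.float64(-0.0))
(array([0.1558, 0.0531, 0.4965]), np.float64(-0.0761), np.float64(-0.0))
```

```bash
python3 -m creep '[[1,0.156,0.053,0.2,-0.076],[1,0.156,0.053,0.25,-0.076],[1,0.156,0.053,0.3,-0.076],[1,0.156,0.053,0.3,-0.076],[1,0.156,0.053,0.3,-0.076],[1,0.156,0.053,0.3,-0.076]]'
python3 - <<'E'
from rig import manip, eyes
from fit import *
s=manip.get_state();print(s["position"],go(s,[.608,.1035,.082],27.4))
d=eyes.get_image("wrist");cv2.imwrite("pics/w3.png",d["frame"][:,:,::-1])
for c in eyes.regions_of("wrist","tin")[:2]:
    print(c["bbox"],c["confidence"]);print(fit([(d,1,np.array(c["mask"],bool),np.zeros((400,640),bool))],"tin",(.608,.1035,.04,.478),[0,1,3]))
E
```

```text
clock: 6.9
position: [0.6082, 0.1036, 0.1806]
ee_rot: [-0.0, 0.972, 0.236, -0.0]
contact_force: [0.3, -0.1, 0.2]
width: 0.0851
gripper_force: 0.0
[0.60821223 0.1036242  0.18056884] (array([-4.000e-04,  1.000e-04,  1.971e-01]), np.float64(-0.0003), np.float64(27.3))
[293.3, 162.8, 342.2, 254.3] 0.8
(array([0.60869299, 0.10272246, 0.04      , 0.4510717 ]), np.float64(0.10651903107529859))
```

View pics/w3.png

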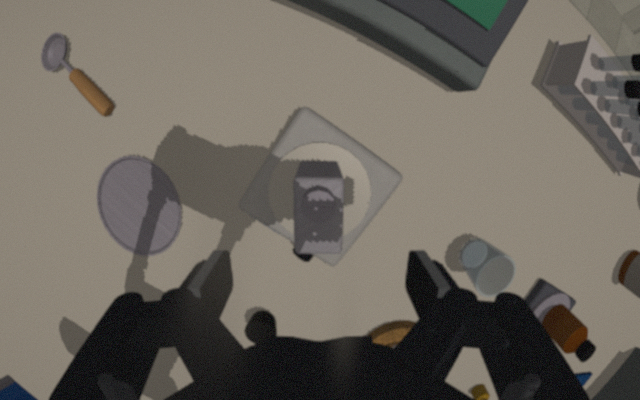

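Tin (columns 294–343) is square and centred between the fingers at column 319. Descend and grip.

```bash
python3 -m creep '[[1,0,0,0.08,0],[1,0,0,0.15,0],[1,0,0,0.195,0],[1,0,0,0.195,0],[0,0,0,0.195,0],[0,0,0,0.195,0],[0,0,0,0.195,0],[0,0,0,0.195,0],[0,0,0,0.195,0],[0,0,0,0.195,0]]' 40
python3 -m creep '[[0,0,0,0,0],[0,0,0,-0.02,0],[0,0,0,-0.06,0],[0,0,0,-0.12,0],[0,0,0,-0.16,0],[0,0,0,-0.16,0]]' 40
python3 - <<'E'
from rig import manip
from h import *
s=manip.get_state();print(s["position"],s["width"],go(s,[.4866,.2800,.16],27.4),go(s,[.4866,.28,.047],27.4))
E
```

```text
clock: 8.0
position: [0.6092, 0.1037, 0.0846]
ee_rot: [0.0, 0.972, 0.236, 0.002]
contact_force: [-0.5, 0.6, 6.6]
width: 0.0337
gripper_force: 40.9
clock: 8.6
position: [0.61, 0.1037, 0.1662]
ee_rot: [0.001, 0.972, 0.236, 0.003]
contact_force: [0.8, -0.5, -1.9]
width: 0.0336
gripper_force: 40.3
[0.61004186 0.10366775 0.16619006] 0.03360724760656349 (array([-0.0573, -0.4267,  0.0108]), np.float64(-0.0001), np.float64(27.36)) (array([-0.0586, -0.4274,  0.2368]), np.float64(-0.0001), np.float64(27.36))
```

```bash
python3 -m creep '[[0,-0.01,-0.08,0,0],[0,-0.025,-0.17,0,0],[0,-0.037,-0.27,0,0],[0,-0.048,-0.35,0.01,0],[0,-0.058,-0.427,0.05,0],[0,-0.058,-0.427,0.12,0],[0,-0.058,-0.427,0.18,0],[0,-0.058,-0.427,0.21,0],[0,-0.058,-0.427,0.215,0]]'
python3 - <<'E'
from rig import manip,eyes
from fit import *
s=manip.get_state();print(s["position"],s["contact_force"],go(s,[.4866,.28,.0475],27.4))
P=[]
for n in("scene","side"):
    d=eyes.get_image(n)
    for l,p in(("dish",(.487,.28,0,0)),("tin",(.487,.28,.014,.478))):
        r=eyes.regions_of(n,l)
        if r: print(n,l,r[0]["bbox"],fit([(d,0,np.array(r[0]["mask"],bool),np.zeros((400,640),bool))],l,p,[0,1]))
E
```

```text
clock: 9.5
position: [0.4814, 0.2788, 0.0519]
ee_rot: [0.001, 0.972, 0.237, -0.004]
contact_force: [0.5, 0.2, -2.7]
width: 0.0342
gripper_force: 40.8
[0.48139355 0.27884268 0.05191144] [ 0.51985348  0.19467862 -2.70489413] (array([0.0104, 0.0027, 0.0087]), np.float64(-0.0001), np.float64(27.38))
scene dish [396.7, 182.7, 451.4, 214.4] (array([0.48541557, 0.28187707, 0.        , 0.        ]), np.float64(0.3825468258806374))
scene tin [409.3, 166.6, 440.4, 199.2] (array([0.48269171, 0.27666949, 0.014     , 0.478     ]), np.float64(0.45133612317184635))
side dish [223.5, 285.3, 287.5, 335.3] (array([0.48943868, 0.28040742, 0.        , 0.        ]), np.float64(0.41975341421870915))
side tin [240.0, 273.3, 273.3, 312.0] (array([0.48463528, 0.28041139, 0.014     , 0.478     ]), np.float64(0.5505438654557082))
```

```bash
python3 -m creep '[[0,0.008,0.002,0.003,0],[0,0.008,0.002,0.006,0],[0,0.008,0.002,0.008,0],[0,0.008,0.002,0.009,0],[0,0.008,0.002,0.01,0]]'; python3 -m creep '[[0,0,0,0.001,0],[0,0,0,0.002,0],[0,0,0,0.002,0]]'
```

```text
clock: 10.3
position: [0.4881, 0.2807, 0.0502]
ee_rot: [0.0, 0.972, 0.236, -0.0]
contact_force: [0.0, 0.4, -1.9]
width: 0.0338
gripper_force: 40.8
clock: 10.6
position: [0.4882, 0.2808, 0.0492]
ee_rot: [0.0, 0.972, 0.236, -0.0]
contact_force: [0.6, -0.0, -2.4]
width: 0.0338
gripper_force: 40.8
```

```bash
python3 -m creep '[[0,0,0,0.002,0],[0,0,0,0.004,0],[0,0,0,0.004,0]]'; python3 -m creep '[[0,0,0,0.002,0],[0,0,0,0.003,0],[0,0,0,0.003,0]]'
```

```text
clock: 10.9
position: [0.4883, 0.2809, 0.0486]
ee_rot: [0.0, 0.972, 0.237, 0.0]
contact_force: [-2.6, -0.7, 6.7]
width: 0.0334
gripper_force: 41.9
clock: 11.2
position: [0.4883, 0.2809, 0.0486]
ee_rot: [-0.0, 0.972, 0.237, 0.001]
contact_force: [-5.1, -1.9, 17.1]
width: 0.0333
gripper_force: 43.2
```

```bash
python3 -m creep '[[0,0,0,-0.003,0],[0.6,0,0,-0.003,0],[1,0,0,-0.003,0],[1,0,0,-0.003,0],[1,0,0,-0.05,0],[1,0,0,-0.14,0],[1,0,0,-0.23,0],[1,0,0,-0.3,0],[1,0,0,-0.3,0]]'
python3 - <<'E'
from rig import manip,eyes
from fit import *
s=manip.get_state();print(s["position"])
V=[]
for n in("scene","side","wrist"):
    d=eyes.get_image(n)
    r=[c for c in eyes.regions_of(n,"tin")]
    print(n,[(c["bbox"],round(c["confidence"],2)) for c in r[:2]])
    if r:
        v=(d,n=="wrist",np.array(r[0]["mask"],bool),np.zeros((400,640),bool));V.append(v)
        print(fit([v],"tin",(.488,.281,.004,.478),[0,1,3]))
    if n=="wrist":cv2.imwrite("pics/w4.png",d["frame"][:,:,::-1])
print(go(s,[.597,-.2985,.2],0))
E
```

```text
clock: 12.1
position: [0.4915, 0.2822, 0.2012]
ee_rot: [-0.001, 0.972, 0.236, 0.006]
contact_force: [0.5, -0.3, 0.2]
width: 0.0854
gripper_force: 0.0
[0.49151276 0.28223554 0.20121639]
scene [([412.7, 165.4, 442.8, 203.3], 0.75)]
(array([0.48587368, 0.28360676, 0.004     , 0.73231636]), np.float64(0.0933481144744821))
side [([236.0, 272.2, 269.5, 312.4], 0.74)]
(array([0.49051937, 0.280731  , 0.004     , 0.66546854]), np.float64(0.10598865875539965))
wrist [([295.5, 153.7, 340.2, 226.2], 0.58)]
(array([0.48898946, 0.28020762, 0.004     , 0.44837191]), np.float64(0.08184834572841171))
(array([-3.4640e-01,  1.1285e+00, -4.0000e-04]), np.float64(0.076), np.float64(27.36))
```

View pics/w4.png

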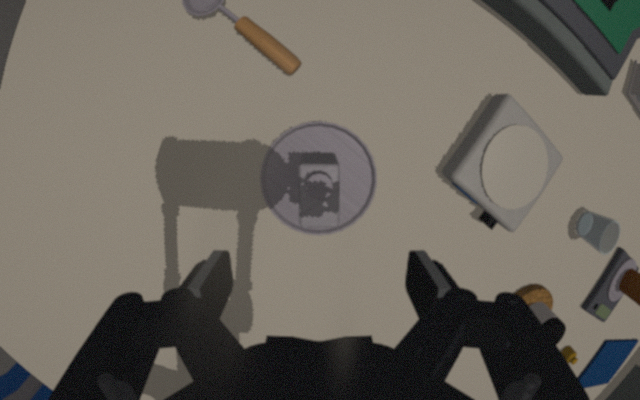

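Tin stands upright in the dish at (320,190), bare stirrer plate visible at (515,167). On to the bottle.

```bash
python3 -m creep '[[1,-0.17,0.56,0,0.038],[1,-0.17,0.56,0,0.038],[1,-0.17,0.56,0,0.038],[1,-0.17,0.56,0,0.038],[1,-0.17,0.56,0,0.038],[1,-0.17,0.56,0,0.038],[1,-0.17,0.56,0,0.038],[1,-0.17,0.56,0,0.038]]'
python3 - <<'E'
from rig import manip,eyes
from fit import *
s=manip.get_state();print(s["position"],go(s,[.597,-.2985,.2],0))
d=eyes.get_image("wrist")
for c in eyes.regions_of("wrist","stirrer")[:1]:
    print(c["bbox"],fit([(d,1,np.array(c["mask"],bool),np.zeros((400,640),bool))],"stirrer",(.605,.104,0,-.155),[0,1,3]))
E
```

```text
clock: 13.2
position: [0.5409, -0.0077, 0.1944]
ee_rot: [-0.001, 0.993, 0.118, -0.001]
contact_force: [0.0, 0.1, 0.4]
width: 0.086
gripper_force: 0.0
[ 0.54087739 -0.00770296  0.19444426] (array([-0.0269,  0.5917, -0.012 ]), np.float64(0.0376), np.float64(13.52))
[160.6, 28.2, 300.5, 172.2] (array([ 0.60687272,  0.10273465,  0.        , -0.1478469 ]), np.float64(0.07005373453812602))
```

```bash
python3 -m creep '[[1,-0.027,0.592,-0.012,0.038],[1,-0.027,0.592,-0.012,0.038],[1,-0.027,0.592,-0.012,0.038],[1,-0.027,0.592,-0.012,0.038],[1,-0.027,0.592,-0.012,0.038],[1,-0.027,0.592,-0.012,0.038],[1,-0.027,0.592,-0.012,0.038],[1,-0.027,0.592,-0.012,0.038],[1,-0.027,0.592,-0.012,0.038]]'
python3 - <<'E'
from rig import manip,eyes
from fit import *
s=manip.get_state();print(s["position"])
d=eyes.get_image("wrist");Z=np.zeros((400,640),bool)
c=eyes.regions_of("wrist","bottle")[0];print(c["bbox"],c["confidence"])
p,f=fit([(d,1,np.array(c["mask"],bool),Z)],"bottle",(.597,-.2985,.024,0),[0,1]);print(p,f)
ig=sil(d,1,M["bottle"],p)>0
c=eyes.regions_of("wrist","scale")[0];print(c["bbox"],c["confidence"],fit([(d,1,np.array(c["mask"],bool),ig)],"scale",(.591,-.291,0,0),[0,1,3]))
print(go(s,[*p[:2],.067],0))
cv2.imwrite("pics/w5.png",d["frame"][:,:,::-1])
E
```

```text
clock: 14.2
position: [0.5983, -0.2953, 0.2014]
ee_rot: [-0.001, 1.0, 0.001, -0.001]
contact_force: [-0.2, -0.4, 0.8]
width: 0.0854
gripper_force: 0.0
[ 0.5982811  -0.29534067  0.20142292]
[294.3, 164.0, 352.7, 232.4] 0.93
[ 0.59796284 -0.2990842   0.024       0.        ] 0.0673314019445147
[262.2, 144.3, 368.6, 265.7] 0.9 (array([ 0.59102572, -0.29115507,  0.        ,  0.00387438]), np.float64(0.08215830287234316))
(array([-0.0004,  0.0079,  0.2688]), np.float64(0.0003), np.float64(0.11))
```

View pics/w5.png

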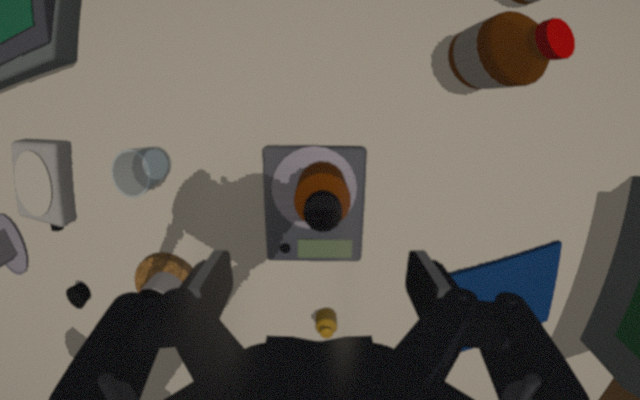

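Bottle (322,195) is centred between the fingers (319). Descend and grip.

```bash
python3 -m creep '[[1,0,0.003,0.08,0],[1,0,0.003,0.16,0],[1,0,0.003,0.23,0],[1,0,0.003,0.265,0],[1,0,0.003,0.265,0]]'; python3 -m creep '[[0,0,0,0,0],[0,0,0,0,0],[0,0,0,0,0],[0,0,0,0,0],[0,0,0,0,0],[0,0,0,0,0]]' 40
```

```text
clock: 14.85
position: [0.5963, -0.2968, 0.0663]
ee_rot: [-0.002, 1.0, 0.001, -0.003]
contact_force: [-1.5, 1.1, 0.1]
width: 0.0853
gripper_force: 0.0
clock: 15.45
position: [0.5995, -0.2995, 0.0717]
ee_rot: [0.001, 1.0, -0.0, 0.002]
contact_force: [0.1, 1.1, 7.0]
width: 0.0466
gripper_force: 42.1
```

```bash
python3 -c "
from rig import manip;print(manip.get_state()['position'])"; python3 -m creep '[[0,0,0,-0.02,0],[0,0,0,-0.06,0],[0,0,0,-0.12,0],[0,0,0,-0.18,0],[0,0,0,-0.18,0],[0,0,0,-0.18,0]]' 
python3 - <<'E'
from rig import manip
from h import *
s=manip.get_state();print(s["position"],s["width"],go(s,[.606,.1035,.16],0))
E
```

```text
[ 0.59951496 -0.2995013   0.07167512]
clock: 16.05
position: [0.5981, -0.2993, 0.1596]
ee_rot: [0.0, 1.0, -0.0, 0.0]
contact_force: [-0.2, -0.2, -3.3]
width: 0.0467
gripper_force: 41.7
[ 0.598075   -0.29930138  0.15962435] 0.04666468514529152 (array([ 0.0157, -0.8056, -0.0012]), np.float64(-0.0), np.float64(-0.01))
```

```bash
python3 -m creep '[[0,0,-0.06,0,0],[0,0.002,-0.15,0,0],[0,0.005,-0.25,0,0],[0,0.007,-0.35,0,0],[0,0.009,-0.45,0,0],[0,0.011,-0.55,0,0],[0,0.013,-0.65,0,0],[0,0.015,-0.74,0,0],[0,0.016,-0.79,0,0],[0,0.016,-0.806,0,0]]'
python3 -m creep '[[0,0,0,0.03,0],[0,0,0,0.07,0],[0,0,0,0.1,0],[0,0,0,0.12,0],[0,0,0,0.125,0],[0,0,0,0.125,0]]'
python3 - <<'E'
from rig import manip,eyes
from fit import *
s=manip.get_state();print(s["position"],s["contact_force"],go(s,[.606,.1035,.088],0))
d=eyes.get_image("wrist")
u=proj(d,np.array([[.606,.1035,.04]]),1);print(u)
for c in eyes.regions_of("wrist","stirrer")[:1]:
    ig=sil(d,1,M["bottle"],(.606,.1035,.052,0))>0
    print(c["bbox"],fit([(d,1,np.array(c["mask"],bool),ig)],"stirrer",(.605,.104,0,-.155),[0,1,3]))
cv2.imwrite("pics/w6.png",d["frame"][:,:,::-1])
E
```

```text
clock: 17.05
position: [0.6045, 0.1068, 0.1569]
ee_rot: [-0.0, 1.0, 0.002, -0.002]
contact_force: [-0.4, -0.1, -2.4]
width: 0.0467
gripper_force: 42.0
clock: 17.65
position: [0.606, 0.1032, 0.096]
ee_rot: [0.0, 1.0, -0.0, -0.001]
contact_force: [0.4, 1.1, -3.1]
width: 0.0464
gripper_force: 42.0
[0.6059771  0.10317505 0.09603844] [ 0.42247596  1.12419521 -3.10538716] (array([ 0.0001, -0.0007,  0.0161]), np.float64(-0.0001), np.float64(-0.04))
[[315.98183772 226.28995452]]
[528.6, 171.5, 604.7, 248.6] (array([ 0.602,  0.101,  0.   , -0.215]), np.float64(1.0))
```

View pics/w6.png

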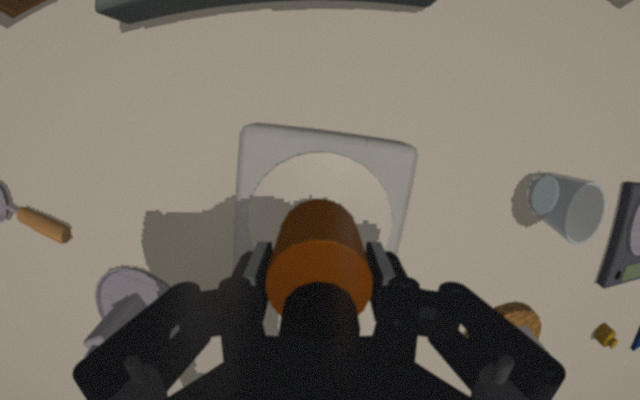

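Bottle at column 319 over the plate (250–391, centre 320). Lower gently.

```bash
python3 -m creep '[[0,0,0,0.006,0],[0,0,0,0.012,0],[0,0,0,0.014,0],[0,0,0,0.014,0]]'; python3 -m creep '[[0,0,0,0.002,0],[0,0,0,0.004,0],[0,0,0,0.004,0]]'
```

```text
clock: 18.15
position: [0.6062, 0.1038, 0.0897]
ee_rot: [0.0, 1.0, -0.0, -0.0]
contact_force: [0.2, 0.0, -2.1]
width: 0.0468
gripper_force: 42.0
clock: 18.45
position: [0.6064, 0.1038, 0.0878]
ee_rot: [0.0, 1.0, -0.0, 0.0]
contact_force: [-0.5, -0.2, -2.0]
width: 0.0469
gripper_force: 42.0
```

```bash
python3 -m creep '[[0,0,0,0.001,0],[0,0,0,0.001,0]]'
```

```text
clock: 18.65
position: [0.6064, 0.1038, 0.0878]
ee_rot: [0.0, 1.0, -0.0, 0.0]
contact_force: [-0.9, 0.3, 1.0]
width: 0.0467
gripper_force: 42.3
```

```bash
python3 -m creep '[[0,0,0,0.001,0],[0.6,0,0,0.001,0],[1,0,0,0.001,0],[1,0,0,0.001,0],[1,0,0,-0.04,0],[1,0,0,-0.13,0],[1,0,0,-0.22,0],[1,0,0,-0.23,0],[1,0,0,-0.23,0]]'
python3 - <<'E'
from rig import manip,eyes
from fit import *
Z=np.zeros((400,640),bool)
s=manip.get_state();print(s["position"])
for n in("scene","side","wrist"):
    d=eyes.get_image(n)
    for l,p in(("bottle",(.606,.104,.04,0)),("stirrer",(.606,.104,0,-.155))):
      for c in eyes.regions_of(n,l)[:1]:
        ig=Z if l=="bottle" else sil(d,n=="wrist",M["bottle"],(.606,.104,.04,0))>0
        print(n,l,c["bbox"],fit([(d,n=="wrist",np.array(c["mask"],bool),ig)],l,p,[0,1]))
print(go(s,[.458,-.101,.19],0))
E
```

```text
clock: 19.55
position: [0.6074, 0.1038, 0.2042]
ee_rot: [-0.0, 1.0, -0.0, 0.002]
contact_force: [0.5, 0.3, -0.7]
width: 0.0855
gripper_force: 0.0
[0.60737712 0.10382871 0.20420729]
scene bottle [368.0, 184.6, 398.4, 236.9] (array([0.60016364, 0.10565104, 0.04      , 0.        ]), np.float64(0.11882089125762485))
scene stirrer [343.2, 213.5, 415.4, 272.7] (array([ 0.59972272,  0.10557291,  0.        , -0.155     ]), np.float64(0.0980569101715485))
side bottle [254.3, 179.6, 274.1, 225.6] (array([0.60837844, 0.1004957 , 0.04      , 0.        ]), np.float64(0.1532308471999324))
side stirrer [228.4, 202.5, 296.0, 252.5] (array([ 0.61099408,  0.10075037,  0.        , -0.155     ]), np.float64(0.10191728929282629))
wrist bottle [290.0, 166.9, 351.0, 241.5] (array([0.60463132, 0.10251859, 0.04      , 0.        ]), np.float64(0.0681212906533295))
wrist stirrer [261.8, 119.8, 386.6, 250.6] (array([ 0.60691453,  0.10155794,  0.        , -0.155     ]), np.float64(0.08548236018884925))
(array([-0.2989,  0.4097,  0.027 ]), np.float64(-0.0), np.float64(-0.0))
```

Bottle is central on the stirrer. Now the jar.

```bash
python3 -m creep '[[1,-0.299,0.41,0.02,0],[1,-0.299,0.41,0.02,0],[1,-0.299,0.41,0.02,0],[1,-0.299,0.41,0.02,0],[1,-0.299,0.41,0.02,0],[1,-0.299,0.41,0.02,0],[1,-0.299,0.41,0.02,0],[1,-0.299,0.41,0.02,0]]'
python3 - <<'E'
from rig import manip,eyes
from fit import *
Z=np.zeros((400,640),bool)
s=manip.get_state();print(s["position"])
d=eyes.get_image("wrist")
c=eyes.regions_of("wrist","jar")[0];print(c["bbox"],c["confidence"])
p,f=fit([(d,1,np.array(c["mask"],bool),Z)],"jar",(.458,-.101,.018,0),[0,1]);print(p,f)
c=eyes.regions_of("wrist","trivet")[0];print(c["bbox"],c["confidence"],fit([(d,1,np.array(c["mask"],bool),sil(d,1,M["jar"],p)>0)],"trivet",(.453,-.094,0,0),[0,1]))
print(go(s,[*p[:2],.045],0))
cv2.imwrite("pics/w7.png",d["frame"][:,:,::-1])
E
```

```text
clock: 20.8
position: [0.4576, -0.1008, 0.1924]
ee_rot: [-0.0, 1.0, -0.0, 0.001]
contact_force: [0.6, -0.0, 0.4]
width: 0.0852
gripper_force: 0.0
[ 0.45758294 -0.10076426  0.19244204]
[286.2, 157.9, 348.8, 231.1] 0.66
[ 0.45831573 -0.10083202  0.018       0.        ] 0.07324369895936877
[0.0, 143.9, 59.4, 199.7] 0.51 (array([ 0.45 , -0.097,  0.   ,  0.   ]), np.float64(1.0))
(array([0.0012, 0.0003, 0.2949]), np.float64(-0.0), np.float64(-0.01))
```

View pics/w7.png

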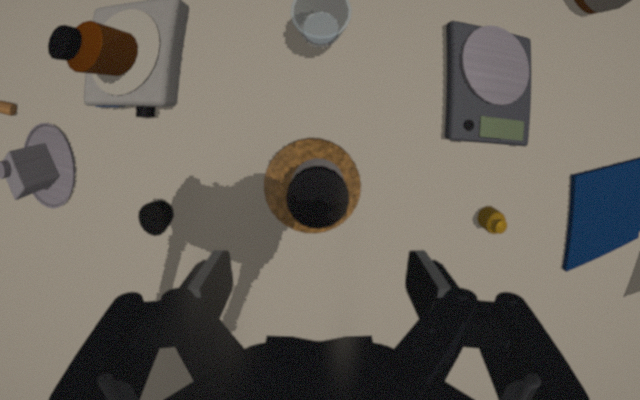

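Jar (317,195) centred between fingers; scale pan (497,65) is bare. Descend and grip.

```bash
python3 -m creep '[[1,0,0,0.08,0],[1,0,0,0.16,0],[1,0,0,0.24,0],[1,0,0,0.285,0],[1,0,0,0.285,0],[1,0,0,0.285,0]]'; python3 -m creep '[[0,0,0,0,0],[0,0,0,0,0],[0,0,0,0,0],[0,0,0,0,0],[0,0,0,0,0],[0,0,0,0,0]]' 40;  python3 -m creep '[[0,0,0,-0.02,0],[0,0,0,-0.06,0],[0,0,0,-0.12,0],[0,0,0,-0.18,0],[0,0,0,-0.18,0],[0,0,0,-0.18,0]]' 
python3 - <<'E'
from rig import manip
from h import *
s=manip.get_state();print(s["position"],s["width"],go(s,[.5915,-.291,.14],0))
E
```

```text
clock: 21.55
position: [0.4576, -0.1007, 0.0499]
ee_rot: [-0.0, 1.0, 0.001, -0.0]
contact_force: [0.0, -0.4, 0.3]
width: 0.0854
gripper_force: 0.0
clock: 22.15
position: [0.458, -0.1014, 0.0514]
ee_rot: [0.0, 1.0, -0.0, 0.002]
contact_force: [-0.6, 2.4, 5.8]
width: 0.0523
gripper_force: 41.5
clock: 22.75
position: [0.4567, -0.1013, 0.1404]
ee_rot: [0.0, 1.0, -0.0, 0.001]
contact_force: [-0.0, -0.3, -2.1]
width: 0.0521
gripper_force: 42.5
[ 0.45671015 -0.10130491  0.14042483] 0.05207489282085321 (array([0.2696, 0.3794, 0.0015]), np.float64(-0.0), np.float64(-0.01))
```

```bash
python3 -m creep '[[0,0.03,0.04,0,0],[0,0.08,0.11,0,0],[0,0.14,0.19,0,0],[0,0.19,0.27,0,0],[0,0.24,0.34,0,0],[0,0.27,0.379,0.02,0],[0,0.27,0.379,0.06,0],[0,0.27,0.379,0.11,0],[0,0.27,0.379,0.14,0],[0,0.27,0.379,0.15,0]]'
python3 -m creep '[[0,0,0,0,0]]'
python3 - <<'E'
from rig import manip,eyes
from fit import *
s=manip.get_state();print(s["position"],s["contact_force"],go(s,[.5915,-.291,.0575],0))
d=eyes.get_image("wrist")
for c in eyes.regions_of("wrist","scale")[:1]:
    ig=sil(d,1,M["jar"],(.5915,-.291,.033,0))>0;ig[200:]=True
    print(c["bbox"],fit([(d,1,np.array(c["mask"],bool),ig)],"scale",(.5915,-.291,0,0),[0,1]))
for c in eyes.regions_of("wrist","trivet")[:1]:
    print(c["bbox"],c["confidence"],fit([(d,1,np.array(c["mask"],bool),ig*0>1)],"trivet",(.453,-.094,0,0),[0,1]))
cv2.imwrite("pics/w8.png",d["frame"][:,:,::-1])
E
```

```text
clock: 23.75
position: [0.5891, -0.2893, 0.0603]
ee_rot: [-0.002, 1.0, -0.0, -0.004]
contact_force: [0.2, 1.7, -1.8]
width: 0.0522
gripper_force: 42.6
clock: 23.85
position: [0.5904, -0.29, 0.0626]
ee_rot: [-0.001, 1.0, -0.0, -0.002]
contact_force: [-0.2, 0.4, -2.0]
width: 0.0521
gripper_force: 42.6
[ 0.59043739 -0.28999274  0.06255105] [-0.20419456  0.38961325 -1.97954793] (array([0.0022, 0.002 , 0.0101]), np.float64(-0.0), np.float64(-0.01))
[227.1, 155.9, 409.7, 339.5] (array([ 0.59102127, -0.29060673,  0.        ,  0.        ]), np.float64(0.04711426624558068))
[77.9, 305.6, 126.8, 354.2] 0.62 (array([ 0.45991699, -0.07786914,  0.        ,  0.        ]), np.float64(0.7296404060147036))
```

View pics/w8.png

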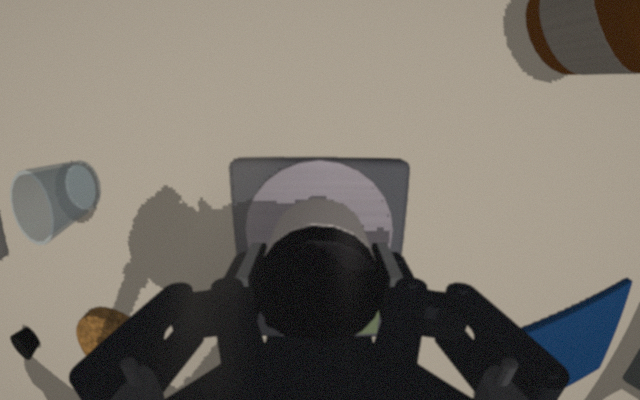

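Jar (319,215 at its base) sits over the pan (246–392, centre 319). Lower until contact.

```bash
python3 -m creep '[[0,0,0,0.004,0],[0,0,0,0.007,0],[0,0,0,0.009,0],[0,0,0,0.009,0]]'; python3 -m creep '[[0,0,0,0.001,0],[0,0,0,0.002,0],[0,0,0,0.002,0]]'
```

```text
clock: 24.4
position: [0.5917, -0.2907, 0.0604]
ee_rot: [0.0, 1.0, -0.0, 0.0]
contact_force: [-0.5, -0.6, -1.9]
width: 0.052
gripper_force: 42.6
clock: 24.7
position: [0.5917, -0.2907, 0.0593]
ee_rot: [0.0, 1.0, -0.0, -0.0]
contact_force: [-0.2, -1.2, -1.4]
width: 0.0522
gripper_force: 42.6
```

```bash
python3 -m creep '[[0,0,0,0.002,0],[0,0,0,0.003,0],[0,0,0,0.003,0]]'; python3 -m creep '[[0,0,0,0.001,0],[0,0,0,0.002,0],[0,0,0,0.002,0]]'
```

```text
clock: 25.0
position: [0.5917, -0.2907, 0.0576]
ee_rot: [-0.0, 1.0, -0.0, -0.0]
contact_force: [-0.1, 0.1, -1.7]
width: 0.0523
gripper_force: 42.6
clock: 25.3
position: [0.5917, -0.2908, 0.0575]
ee_rot: [0.0, 1.0, -0.0, 0.0]
contact_force: [-1.6, 1.4, 3.8]
width: 0.0525
gripper_force: 43.0
```

Contact. Release and rise, then check.

```bash
python3 -m creep '[[0,0,0,0,0],[0.6,0,0,0,0],[1,0,0,0,0],[1,0,0,0,0],[1,0,0,-0.04,0],[1,0,0,-0.13,0],[1,0,0,-0.22,0],[1,0,0,-0.28,0],[1,0,0,-0.28,0]]'
python3 - <<'E'
from rig import manip,eyes
from fit import *
s=manip.get_state();print(s["position"])
d=eyes.get_image("wrist");Z=np.zeros((400,640),bool)
c=eyes.regions_of("wrist","jar")[0];print(c["bbox"],c["confidence"])
p,f=fit([(d,1,np.array(c["mask"],bool),Z)],"jar",(.5915,-.291,.024,0),[0,1]);print(p,f)
ig=sil(d,1,M["jar"],p)>0
c=eyes.regions_of("wrist","scale")[0];print(c["bbox"],c["confidence"],fit([(d,1,np.array(c["mask"],bool),ig)],"scale",(.591,-.291,0,0),[0,1]))
print(go(s,[.54,0.0,.22],15))
E
```

```text
clock: 26.2
position: [0.5946, -0.2924, 0.2025]
ee_rot: [0.003, 1.0, -0.0, 0.005]
contact_force: [-0.6, 0.4, 0.5]
width: 0.0851
gripper_force: 0.0
[ 0.59464404 -0.29243286  0.20245472]
[285.4, 162.2, 346.7, 232.7] 0.75
[ 0.59182309 -0.29183202  0.024       0.        ] 0.08472950193232265
[261.5, 143.9, 368.2, 262.1] 0.93 (array([ 0.59175388, -0.29150246,  0.        ,  0.        ]), np.float64(0.07591424816817327))
(array([-0.1089, -0.5846, -0.0397]), np.float64(-0.0417), np.float64(0.0))
```

```bash
python3 -m creep '[[1,-0.26,-0.54,-0.04,-0.04],[1,-0.26,-0.54,-0.04,-0.04],[1,-0.26,-0.54,-0.04,-0.04],[1,-0.26,-0.54,-0.04,-0.04],[1,-0.26,-0.54,-0.04,-0.04],[1,-0.26,-0.54,-0.04,-0.04],[1,-0.26,-0.54,-0.04,-0.04],[1,-0.26,-0.54,-0.04,-0.04]]'
python3 - <<'E'
from rig import manip,eyes
from fit import *
s=manip.get_state();print(s["position"])
Z=np.zeros((400,640),bool)
for n in("wrist","scene","side"):
    d=eyes.get_image(n)
    for c in eyes.regions_of(n,"trivet")[:2]: print(n,c["bbox"],c["confidence"],fit([(d,n=="wrist",np.array(c["mask"],bool),Z)],"trivet",(.453,-.094,0,0),[0,1]))
print(go(s,[.489,.2805,.2],27))
E
```

```text
clock: 27.15
position: [0.4607, -0.0198, 0.2156]
ee_rot: [-0.0, 0.992, 0.127, -0.001]
contact_force: [0.7, 0.0, -1.1]
width: 0.0854
gripper_force: 0.0
[ 0.46069595 -0.01976579  0.21557342]
wrist [336.3, 155.4, 422.2, 244.0] 0.83 (array([ 0.45270388, -0.09479571,  0.        ,  0.        ]), np.float64(0.06465769162270707))
wrist [405.8, 26.9, 465.7, 86.0] 0.15 (array([ 0.45 , -0.097,  0.   ,  0.   ]), np.float64(1.0))
scene [244.2, 199.9, 288.5, 236.1] 0.67 (array([ 0.44610727, -0.09081651,  0.        ,  0.        ]), np.float64(0.12097882553613248))
side [339.1, 137.3, 396.2, 166.3] 0.67 (array([ 0.45 , -0.097,  0.   ,  0.   ]), np.float64(1.0))
side [348.7, 186.0, 388.4, 218.2] 0.57 (array([ 0.45637221, -0.09528512,  0.        ,  0.        ]), np.float64(0.09019937351709295))
(array([ 0.2056, -0.5671,  0.031 ]), np.float64(-0.0346), np.float64(14.54))
```

Trivet centre (0.453, −0.095). On to the tin.

```bash
python3 -m creep '[[1,0.205,-0.567,0.03,-0.035],[1,0.205,-0.567,0.03,-0.035],[1,0.205,-0.567,0.03,-0.035],[1,0.205,-0.567,0.03,-0.035],[1,0.205,-0.567,0.03,-0.035],[1,0.205,-0.567,0.03,-0.035],[1,0.205,-0.567,0.03,-0.035],[1,0.205,-0.567,0.03,-0.035],[1,0.205,-0.567,0.03,-0.035]]'
python3 - <<'E'
from rig import manip,eyes
from fit import *
s=manip.get_state();print(s["position"])
d=eyes.get_image("wrist");Z=np.zeros((400,640),bool)
for c in eyes.regions_of("wrist","tin")[:1]:
    p,f=fit([(d,1,np.array(c["mask"],bool),Z)],"tin",(.489,.281,.004,.47),[0,1,3]);print(c["bbox"],p,f)
print(go(s,[.489,.2805,.0485],27))
E
```

```text
clock: 28.35
position: [0.4907, 0.278, 0.2014]
ee_rot: [0.001, 0.973, 0.233, -0.001]
contact_force: [-0.6, -0.0, -0.6]
width: 0.0852
gripper_force: 0.0
[0.49070442 0.27798787 0.20137297]
[296.6, 154.9, 333.4, 224.5] [0.48943145 0.28006737 0.004      0.50246094] 0.13534386849359548
(array([-3.000e-04, -6.300e-03,  3.057e-01]), np.float64(-0.0002), np.float64(26.93))
```

```bash
python3 -m creep '[[1,0,-0.004,0.08,-0.001],[1,0,-0.004,0.16,-0.001],[1,0,-0.004,0.24,-0.001],[1,0,-0.004,0.29,-0.001],[1,0,-0.004,0.304,-0.001],[1,0,-0.004,0.304,-0.001],[1,0,-0.004,0.304,-0.001]]'; python3 -m creep '[[0,0,0,0,0],[0,0,0,0,0],[0,0,0,0,0],[0,0,0,0,0],[0,0,0,0,0],[0,0,0,0,0],[0,0,0,0,0]]' 40;  python3 -m creep '[[0,0,0,-0.02,0],[0,0,0,-0.06,0],[0,0,0,-0.12,0],[0,0,0,-0.18,0],[0,0,0,-0.23,0],[0,0,0,-0.23,0],[0,0,0,-0.23,0]]' 
python3 - <<'E'
from rig import manip
from h import *
s=manip.get_state();print(s["position"],s["width"],go(s,[.453,-.095,.16],27))
E
```

```text
clock: 29.15
position: [0.491, 0.281, 0.0512]
ee_rot: [-0.0, 0.972, 0.236, 0.001]
contact_force: [0.3, 0.2, 1.0]
width: 0.0856
gripper_force: 0.0
clock: 29.85
position: [0.49, 0.2814, 0.0505]
ee_rot: [-0.0, 0.972, 0.237, 0.001]
contact_force: [-0.5, 0.2, 6.3]
width: 0.0336
gripper_force: 40.7
clock: 30.55
position: [0.4893, 0.281, 0.1645]
ee_rot: [0.0, 0.972, 0.236, -0.0]
contact_force: [-0.1, 0.1, -2.2]
width: 0.0335
gripper_force: 40.3
[0.48927897 0.28095227 0.16449208] 0.03351342242834176 (array([-0.41  ,  0.6345,  0.0092]), np.float64(0.001), np.float64(27.36))
```

```bash
python3 -m creep '[[0,-0.03,0.05,0,0],[0,-0.08,0.13,0,0],[0,-0.14,0.21,0,0],[0,-0.2,0.3,0,0],[0,-0.26,0.39,0,0],[0,-0.31,0.47,0,0],[0,-0.36,0.55,0,0],[0,-0.39,0.6,0,0],[0,-0.41,0.635,0,0],[0,-0.41,0.635,0,0]]'
python3 -m creep '[[0,0,0,0.04,0],[0,0,0,0.09,0],[0,0,0,0.14,0],[0,0,0,0.17,0],[0,0,0,0.18,0],[0,0,0,0.18,0],[0,0,0,0.18,0]]'
python3 - <<'E'
from rig import manip,eyes
from fit import *
s=manip.get_state();print(s["position"],s["contact_force"],go(s,[.453,-.095,.0655],27))
d=eyes.get_image("wrist");cv2.imwrite("pics/w9.png",d["frame"][:,:,::-1])
print(proj(d,np.array([[.453,-.095,.018]]),1))
E
```

```text
clock: 31.55
position: [0.4523, -0.0972, 0.1629]
ee_rot: [-0.0, 0.972, 0.235, -0.002]
contact_force: [0.5, 0.6, -2.8]
width: 0.0334
gripper_force: 40.7
clock: 32.25
position: [0.4538, -0.0947, 0.075]
ee_rot: [0.0, 0.972, 0.237, 0.0]
contact_force: [-0.6, 0.9, -2.1]
width: 0.0332
gripper_force: 40.6
[ 0.45381149 -0.09473796  0.07500145] [-0.56252745  0.89175346 -2.08540264] (array([-0.0017, -0.0003,  0.019 ]), np.float64(0.0011), np.float64(27.38))
[[316.89086962 226.28762901]]
```

View pics/w9.png

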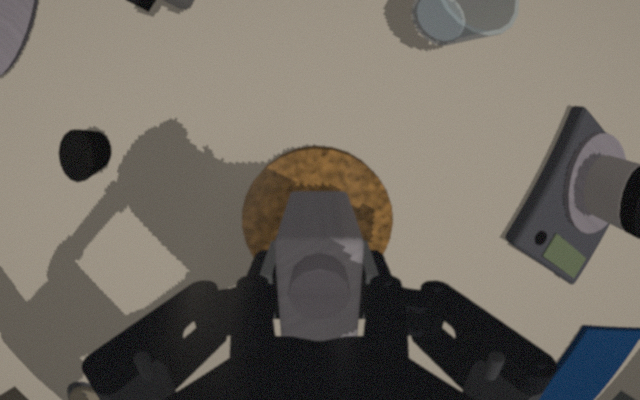

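Tin (319) is centred over the trivet (242–392, centre 317). Lower.

```bash
python3 -m creep '[[0,-0.001,0,0.006,0],[0,-0.001,0,0.012,0],[0,-0.001,0,0.016,0],[0,-0.001,0,0.017,0],[0,-0.001,0,0.017,0]]'; python3 -m creep '[[0,0,0,0.002,0],[0,0,0,0.003,0],[0,0,0,0.003,0]]'; python3 -m creep '[[0,0,0,0.001,0],[0,0,0,0.002,0],[0,0,0,0.002,0]]'
```

```text
clock: 32.8
position: [0.453, -0.0953, 0.0662]
ee_rot: [-0.0, 0.972, 0.236, -0.0]
contact_force: [-0.2, 0.3, -1.3]
width: 0.0335
gripper_force: 40.6
clock: 33.1
position: [0.453, -0.0953, 0.0647]
ee_rot: [0.0, 0.972, 0.236, -0.0]
contact_force: [-0.2, -0.4, -1.3]
width: 0.034
gripper_force: 40.6
clock: 33.4
position: [0.4531, -0.0953, 0.0645]
ee_rot: [0.0, 0.972, 0.237, 0.0]
contact_force: [-1.1, 0.1, 5.2]
width: 0.0337
gripper_force: 41.5
```

```bash
python3 -m creep '[[0,0,0,0,0],[0.6,0,0,0,0],[1,0,0,0,0],[1,0,0,0,0],[1,0,0,-0.04,0],[1,0,0,-0.13,0],[1,0,0,-0.22,0],[1,0,0,-0.28,0],[1,0,0,-0.28,0],[1,0,0,-0.28,0]]'
python3 - <<'E'
from rig import manip,eyes
from fit import *
s=manip.get_state();print(s["position"])
Z=np.zeros((400,640),bool)
for n in("wrist","scene","side"):
    d=eyes.get_image(n)
    if n!="side": cv2.imwrite(f"pics/{n}end.png",d["frame"][:,:,::-1])
    for l,p in(("tin",(.453,-.095,.018,.475)),("trivet",(.453,-.095,0,0)),("jar",(.5917,-.2915,.024,0)),("scale",(.5915,-.291,0,0)),("bottle",(.606,.1035,.04,0)),("stirrer",(.606,.104,0,-.155)),("beaker",None),("weight",None),("stopper",None)):
      for c in eyes.regions_of(n,l)[:1]:
        if p is None: print(n,l,c["bbox"]);continue
        o=dict(trivet=("tin",(.453,-.095,.018,.475)),scale=("jar",(.5917,-.2915,.024,0)),stirrer=("bottle",(.606,.1035,.04,0)))
        ig=sil(d,n=="wrist",M[o[l][0]],o[l][1])>0 if l in o else Z
        g,f=fit([(d,n=="wrist",np.array(c["mask"],bool),ig)],l,p,[0,1]);print(n,l,g[:2].round(4),round(f,3))
E
```

```text
clock: 34.4
position: [0.4531, -0.0953, 0.204]
ee_rot: [0.0, 0.972, 0.237, 0.0]
contact_force: [0.4, -0.4, -0.1]
width: 0.0852
gripper_force: 0.0
[ 0.45309785 -0.09528989  0.20399293]
wrist tin [ 0.4534 -0.0966] 0.109
wrist trivet [ 0.452  -0.0953] 0.09
wrist jar [ 0.5912 -0.2921] 0.087
wrist scale [ 0.5885 -0.294 ] 1.0
wrist bottle [0.603  0.1005] 1.0
wrist stirrer [0.6071 0.1049] 0.101
wrist beaker [375.3, 10.2, 436.3, 72.9]
wrist weight [445.1, 267.9, 463.0, 286.6]
wrist stopper [140.1, 118.6, 178.9, 154.4]
scene trivet [ 0.4457 -0.0916] 0.134
scene jar [ 0.587  -0.2901] 0.118
scene scale [ 0.5856 -0.2884] 0.101
scene bottle [0.5996 0.1059] 0.122
scene stirrer [0.5996 0.105 ] 0.096
scene beaker [266.8, 241.6, 294.9, 283.2]
scene weight [154.1, 210.3, 172.9, 233.6]
scene stopper [241.4, 202.0, 288.6, 235.1]
side tin [ 0.4558 -0.0973] 0.127
side trivet [ 0.4569 -0.0996] 0.121
side jar [ 0.5975 -0.2962] 0.168
side scale [ 0.597  -0.2956] 0.194
side bottle [0.6071 0.1034] 0.114
side stirrer [0.6114 0.098 ] 0.139
side beaker [302.4, 154.8, 325.4, 183.3]
side weight [412.7, 154.2, 423.9, 169.2]
side stopper [333.0, 239.5, 349.7, 267.3]
```

View pics/wristend.png

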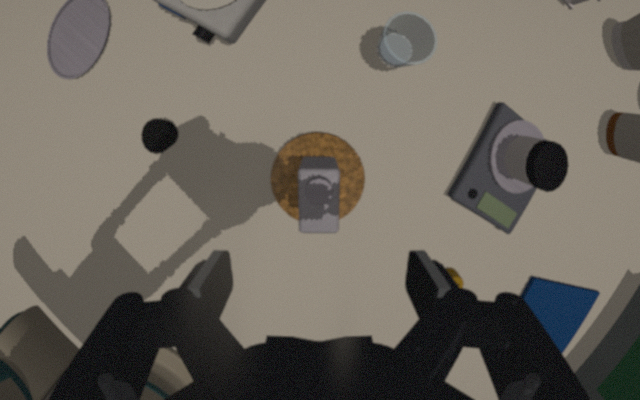

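View pics/sceneend.png

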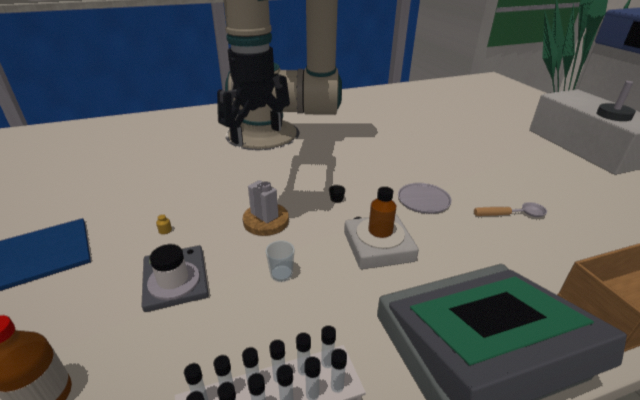

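Tin on trivet (319,190 in the wrist view; 264,205 in the scene view), jar on scale (170,265) and bottle on stirrer (382,215) all stand upright and central. The beaker, weight and stopper have not moved.

```bash
python3 -c "
from rig import manip;print(manip.sign_off())"
```

```text
the job is handed in; nothing more can be done
None
```

I moved all three samples and handed the job in at about 35 s. The jar is on the scale, the bottle on the stirrer and the tin on the trivet (via the drip dish), each upright and within about 7 mm of centre by camera. The sign-off returned no verdict.

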